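# Push the strip home in the clamping jig and snap the toggle lever shut

## Task

The pine strip lies loose in the plywood clamping jig: without picking anything up, push it with the fingertips back against the jig's fence until its long edge sits flush along the fence. Then push the jig's red lever up and over its centre so that it snaps shut and clamps the strip there. Leave the other things on the bench where they are.

Things in the scene. Friction and masses are not known exactly. Their poses are not given: they have to be found in the camera images.
- jig: Plywood jig fixed on the bench. Origin: on the bench top under its middle; x towards the fence, away from the robot, y to the left along the fence. Base x -63 to 57, y -150 to 150, top at z 18 mm. Fence x 57 to 85, top z 43. Red lever at the right end (y -95) between steel cheeks (x -52 to -28, y -107 to -83, up to z 73). Left of it the front is open: room to push the strip at y 0 to 100.
- fence (a point): Middle of the fence's front face, at half the strip's height (jig frame 57, 0, 29 mm); axes as the jig's.
- strip_mid (a point): Centre of the loose pine strip, 55 (x) x 250 (y) x 22 mm (z), 0.1 to 0.2 kg, lying flat on the jig's base (top 40 mm above the bench), at first 13 to 22 mm off the fence and up to 0.045 rad askew. x across the strip, y along it. Home: long edge flush on the fence, centre 27.5 mm in front of point fence, x axes parallel.
- jig_lever (a joint): Angle of the red lever, rad. 0.62: open, as at the start, grip leaning to the robot, clamp foot raised. About 0 (-0.02): shut, foot on the strip; -0.06 with no strip below. Falls as the grip swings up and towards the fence. An over-centre spring drives it away from 0.30: above, it springs back open; below 0.24 it snaps shut by itself and presses with about 5 N. Needs about 10 N at the grip's end.
- lever_tip (a point): Centre of the round end of the red grip (radius 10 mm), moving with the lever: it circles point lever_hinge at 105 mm in the jig's x-z plane. Open: 88 mm before the hinge, 58 mm above it (123 mm above the bench); shut: 38 mm before, 98 mm above. A finger pointing down can push its robot-side face towards the fence; the end climbs 40 mm along the finger unless the finger rises too.
- lever_hinge (a point): Middle of the lever's hinge pin (along the jig's y), fixed in the jig, 65 mm above the bench; axes as the jig's.
- wedge: Bystander: wooden wedge block, 28x45x28 mm, beside the jig's left end. Origin under its middle. Leave alone.
- glue: Bystander: white glue bottle with red cap, 54 mm across, 151 mm high, beside the jig's right end. Origin under its middle. Leave alone.
- pencil: Bystander: red pencil, 160 mm long, near the bench's front edge. Origin under its middle. Leave alone.
- mallet: Bystander: wooden mallet lying, 115x292x64 mm. Origin under its middle. Leave alone.
- tape: Bystander: yellow tape measure, 39x86x62 mm. Origin under its middle. Leave alone.
- cup: Bystander: grey mixing cup, 82 mm across, 112 mm high. Origin under its middle. Leave alone.
- screws: Bystander: shallow metal cup of screws, 78 mm across, 17 mm high. Origin under its middle. Leave alone.
- sander: Bystander: sanding block, 72x116x29 mm. Origin under its middle. Leave alone.

How it is judged:
On the way, in this order (a step that is already met when the one before it is completed fails the run):
1. the strip sits flush on the fence while the lever is still open (x of strip_mid in the frame of fence above -0.03 m and angle between the x axis of strip_mid and the x axis of fence, either way round below 0.02 rad and height (world z) of strip_mid below 0.0315 m and value of joint jig_lever above 0.5 rad), for 0.2 s.
2. the lever has snapped shut on the strip (x of strip_mid in the frame of fence above -0.03 m and angle between the x axis of strip_mid and the x axis of fence, either way round below 0.02 rad and height (world z) of strip_mid below 0.0315 m and value of joint jig_lever between -0.035 and 0.04 rad), for 0.2 s.
At the end, for the whole second after the job is handed in: The lever is shut on the strip and at rest (joint between -0.035 and 0.04 rad), and the strip lies flat on the base (centre below 31.5 mm), flush on the fence: centre at most 30 mm in front of the fence's face (27.5 mm is exact) and parallel to it within 0.02 rad (all of step 2 and velocity of joint jig_lever between -0.05 and 0.05 rad/s); the robot touches nothing.
It fails at once if the strip is lifted off the jig (centre more than 12 mm up) or tipped (over 0.15 rad) (height (world z) of strip_mid above 0.041 m or angle between strip_mid's own z axis and vertical above 0.15 rad).
It fails at once if a bystander is moved by more than 20 mm (distance of any of wedge, glue, pencil, mallet, tape, cup, screws, sander from where it was at the start of the episode above 0.02 m).
It also fails if it takes over 48 s, if anything falls off the work surface, if the arm or the gripper's body presses on something with over 40 N, if the wrist force passes 120 N, or if a joint passes its speed limit or range.

## Robot

A 7-joint arm with a two-finger parallel gripper is mounted at the origin on a cart in front of the work surface, level with it; the furniture and walls round the work are solid. World frame = base frame: x ahead of the robot, y to its left, z up, the work surface at z = 0. Lengths are in m, angles in rad, forces in N, time in s.
With the tool pointing down it reaches from about 0.425 to 1.025 m from the base axis. Payload 9.4 kg.
Tool frame: the origin (TCP) lies at the very end of the fingers, on their centre line; the grasp point (between the pads) lies 19 mm behind it; z points along the fingers, y is the line along which they close (so a half turn about z gives the same grasp; the last joint's range is limited). The gripper opens to 93 mm and grips with 3 to 60 N. Pads are 15 mm wide; open, the fingers measure 128 mm over their backs; the gripper's body (75 mm by 188 mm) begins 65 mm behind the grasp point.
Start: joints at [-0.077, 0.599, -0.003, 1.599, 0.002, 0.943, -0.08], TCP at [0.725, -0, 0.219] pointing down, gripper open.
Joint ranges: [-2.57, 2.57], [-0.35, 1.97], [-1.29, 1.29], [0.11, 2.56], [-1.05, 4.19], [0.11, 1.86], [-2.63, 2.63]. Speed limits (rad/s): [2.22, 2.22, 3.01, 3.01, 3.14, 3.14, 3.14].

## Interface

Orientations are given as a unit quaternion [x, y, z, w].
In Python, from bench import bot, imaging, spotter gives the robot as it stands. The module is installed in compiled form; this text tells all that it offers.
- The arm moves only by the tool carry_out, never from a script. Its argument "commands" is a list of rows, each a list of 3 entries, a list of its own where there are three numbers: the opening, from 0 (shut) to 1 (fully open), then the shift along the tool's x, y, z in mm, then the turn, a rotation vector about the tool's x, y, z in rad. In form: [[grip, [x, y, z], [rx, ry, rz]], ...]. A call has 1 to 10 rows; each row is the pose to reach, as a shift and turn from the pose commanded when the call began, along the tool's axes at that moment; what a row does not reach only later rows make up. A row lasts 1/12 s, in which the tool goes at most 41.7 mm and 7.16 degrees, less where a joint would pass 70% of its speed; a pose out of reach is approached as far as the arm can. A call with a gripper value outside its range is refused whole. The fingers move at their own pace and stop on an object; "grip_force" is the grip in N (left out, the last holds). Time passes only in rows, so rows that repeat a pose let the fingers close. It gives the time, the measured TCP pose, the force, the opening and the grip force at its end, in the units of the state.
- bot.sense(): the state, without advancing time (a new reading comes with each control period).
- imaging.camera(name): name is "scene" or "side" or "wrist"; returns a dict with "color" (384x512x3 uint8, red, green, blue), "K" (3x3 intrinsics, pixels), "rvec" (rotation vector, rad) and "tvec" (3), from world to camera coordinates, as OpenCV has them; the wrist camera has in their place "tool_from_camera" (4x4, takes a point from camera to tool coordinates, whose origin is the TCP and whose axes are the flange's). Camera axes: x right, y down, z forward; pixel columns grow to the right and rows downward; lengths in m; the calibration is good to about 2 mm. A picture is of the moment at which its call begins: read the wrist's pose just before it. There is no depth.
- bot.sign_off(): hands the job in; it is judged then, once.
Trained networks look in a picture, given as the dict that the camera call returned (one of the last four; its "shot" number tells which), for a name from the list of things; names that differ only in an ending like _2 or _b are one class to them, and where a whole thing is asked for, a point or a joint stands for the part that bears it (a point fixed in the world has none). Each returns a list of dicts, best first, with "p" (0 to 1); they miss things now and then, are a little off and sometimes report something else, mostly with a low value. They report only what shows in the picture. A call takes as long as a camera call.
- spotter.recognise(picture, thing): "rect" ([left, top, right, bottom] in pixels, round what is visible of it).
- spotter.silhouettes(picture, thing): "mask" (384x512 bool, what is visible of it) and "rect" ([left, top, right, bottom] in pixels, round what is visible of it).
The state is a dict: "clock": time; "joints": joint angles; "joint_velocities": joint speeds; "effort": joint torques, N m; "ee_pos": TCP position; "orientation": TCP orientation; "ft_force": force on the tool from outside, world axes, zero at the start; "ft_torque": the same for the moment, N m; "grip_width": opening from 0.0 (shut) to 1.0 (fully open); "gripper_force": force on a finger pad.
Only numpy, scipy, OpenCV 4.12 (cv2) and the standard library are available. Lean on these libraries where they do the work, as an engineer would, in place of code of your own. Each camera call takes 0.05 s, during which the arm holds its last target. There are 200 camera calls.

## Working session

There is one attempt and no reset: what is moved stays moved. The work goes in short steps, Python scripts to look and compute and a tool call to move; the robot and the scene stay as the last step left them, time stands still between calls to the robot, and variables do not carry over. Pictures are saved under pics/ and viewed, at most 10 in all, crops included, and the job is handed in when it is done.

Besides the shell and the picture viewer there is one more tool, called after ">>>" as name([rows], argument=value, ...), one row to a line, values as JSON. carry_out: Moves the arm, as the interface text tells. Its arguments: {"type":"object","properties":{"commands":{"type":"array","items":{"type":"array"}},"grip_force":{"type":"number"}},"required":["commands"]}

```bash
mkdir -p pics; cat > h.py <<'E'
import numpy as np, cv2
from bench import bot, imaging, spotter
def save(p,n): cv2.imwrite('pics/'+n,p['color'][:,:,::-1])
def cam(p):
    R=cv2.Rodrigues(np.array(p['rvec'],float))[0]; t=np.array(p['tvec'],float).ravel(); return np.array(p['K']),R,t
def toplane(p,uv,z):
    K,R,t=cam(p); d=R.T@np.linalg.inv(K)@np.array([uv[0],uv[1],1.]); c=-R.T@t
    return c+d*(z-c[2])/d[2]
def proj(p,X):
    K,R,t=cam(p); x=(K@(R@np.atleast_2d(X).T+t[:,None])); return (x[:2]/x[2]).T
E
python3 - <<'E'
from h import *
s=bot.sense(); print(s['clock'],s['ee_pos'],s['orientation'],s['ft_force'])
for n in('scene','side'):
    p=imaging.camera(n); save(p,n+'0.png'); K,R,t=cam(p); print(n,-R.T@t,R[2])
    for th in('jig','strip_mid','jig_lever','glue'):
        r=spotter.silhouettes(p,th)
        print(th,[(round(q['p'],2),q['rect']) for q in r[:2]])
E
```

```text
0.0 [ 7.24506340e-01 -3.25080326e-05  2.17778486e-01] [ 7.07099895e-01  7.07113249e-01 -5.87046843e-04 -4.95730633e-04] [-0.77325735 -0.14034996 -0.547087  ]
scene [-0.0949902   0.9455295   1.04911493] [ 0.44501085 -0.65546944 -0.61018453]
jig [(0.75, [206.3, 183.9, 277.5, 241.4])]
strip_mid [(0.87, [215.0, 196.0, 250.4, 237.0])]
jig_lever [(0.6, [238.2, 186.1, 276.3, 198.0]), (0.17, [248.2, 162.3, 256.6, 189.0])]
glue [(0.48, [246.8, 159.9, 256.0, 189.8]), (0.45, [200.6, 184.3, 279.5, 246.5])]
side [0.58490828 0.98347257 0.76754979] [-0.01061403 -0.85110924 -0.52488133]
jig [(0.76, [210.2, 187.5, 280.3, 277.8])]
strip_mid [(0.73, [220.7, 210.9, 255.6, 269.2]), (0.58, [232.7, 190.1, 277.7, 207.4])]
jig_lever [(0.58, [229.9, 190.1, 278.3, 203.7]), (0.34, [210.6, 187.9, 278.1, 277.8])]
glue [(0.97, [216.2, 169.4, 230.8, 205.9]), (0.22, [262.6, 271.9, 273.7, 291.4])]
```

```bash
python3 - <<'E'
import cv2,numpy as np
a=cv2.imread('pics/scene0.png');b=cv2.imread('pics/side0.png')
a=cv2.resize(a[140:260,170:300],None,fx=3,fy=4.5,interpolation=3);b=cv2.resize(b[160:300,190:300],None,fx=3.6,fy=540/140,interpolation=3)
cv2.imwrite('pics/c0.png',np.hstack([a,b])[:, :800])
from h import *
p=imaging.camera('wrist'); save(p,'w0.png'); print(p['K'],p['tool_from_camera'])
E
```

```text
[[304.53834216   0.         255.08696897]
 [  0.         304.53834216 195.89772259]
 [  0.           0.           1.        ]] [[-2.62486871e-04 -9.68148823e-01 -2.50375292e-01  6.98672130e-02]
 [ 9.99999675e-01 -4.45095450e-04  6.72717538e-04 -5.56606751e-05]
 [-7.62731596e-04 -2.50375034e-01  9.68148625e-01 -1.65687870e-01]
 [ 0.00000000e+00  0.00000000e+00  0.00000000e+00  1.00000000e+00]]
```

View pics/c0.png

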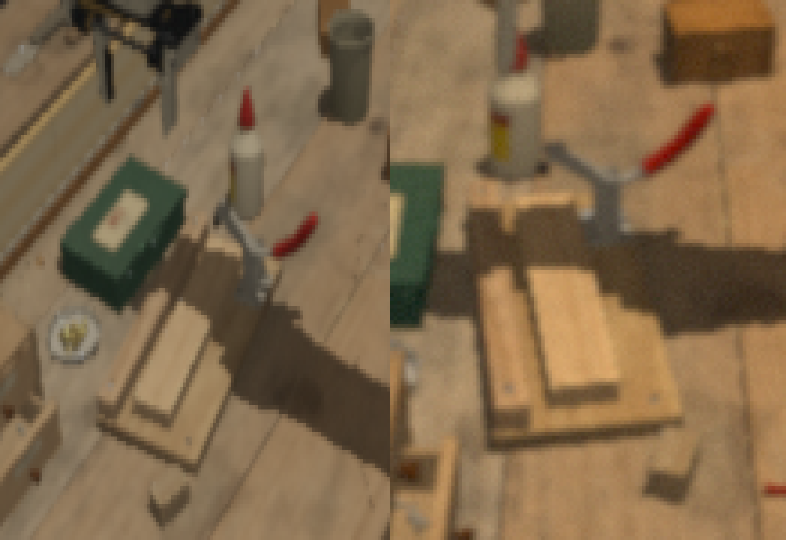

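View pics/w0.png

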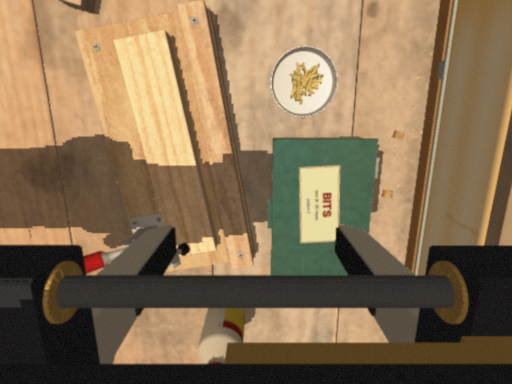

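The wrist view shows the jig at upper left: base corner (77,30), fence far edge from (205,0) to (253,263), strip top corners (115,40) and (163,31). The lever is at about (130,250) and the glue bottle at (225,340). Next is a coarse fit, then a better look.

```bash
cat >> h.py <<'E'
from scipy.spatial.transform import Rotation as Ro
from scipy.optimize import least_squares
def wcam(s,p):
    T=np.eye(4);T[:3,:3]=Ro.from_quat(s['orientation']).as_matrix();T[:3,3]=s['ee_pos']
    M=np.linalg.inv(T@np.array(p['tool_from_camera'])); q=dict(p); q['rvec']=cv2.Rodrigues(M[:3,:3])[0]; q['tvec']=M[:3,3]; return q
def wrist():
    s=bot.sense(); return wcam(s,imaging.camera('wrist'))
def rigid(J,v):
    J=np.atleast_2d(J); c,s=np.cos(v[2]),np.sin(v[2])
    return np.c_[v[0]+c*J[:,0]-s*J[:,1], v[1]+s*J[:,0]+c*J[:,1], J[:,2]]
def fit(views,x0):  # views: list of (pic, local pts, pixels)
    f=lambda v: np.concatenate([(proj(p,rigid(J,v))-U).ravel() for p,J,U in views])
    r=least_squares(f,x0,loss='soft_l1'); return r.x,f(r.x).reshape(-1,2)
E
python3 - <<'E'
from h import *
p=wrist()
for n,uv,z in (('baseFL',(77,30),.018),('fence far R',(253,263),.043),('fence far L',(205,0),.043),('strip',(115,40),.04),('strip',(163,31),.04),('grip?',(88,262),.123),('glue',(220,350),.1),('glue cap',(218,365),.15)): print(n,toplane(p,uv,z).round(3))
print(fit([(p,np.array([[-.063,.15,.018],[.085,-.15,.043],[.085,.15,.043]]),np.array([[77,30],[253,263],[205,0]]))],[.6,.15,0]))
a=cv2.resize(p['color'][0:275,60:270,::-1],None,fx=2.18,fy=2.18,interpolation=3); cv2.imwrite('pics/w1.png',a)
E
```

```text
baseFL [0.531 0.162 0.018]
fence far R [ 0.723 -0.104  0.043]
fence far L [0.676 0.182 0.043]
strip [0.581 0.147 0.04 ]
strip [0.631 0.155 0.04 ]
grip? [ 0.568 -0.062  0.123]
glue [ 0.686 -0.18   0.1  ]
glue cap [ 0.691 -0.153  0.15 ]
(array([0.61553037, 0.02284139, 0.15467631]), array([[-1.06415339,  0.38717962],
       [ 0.04125621,  6.46897963],
       [ 0.81300809, -1.99182903]]))
```

View pics/w1.png

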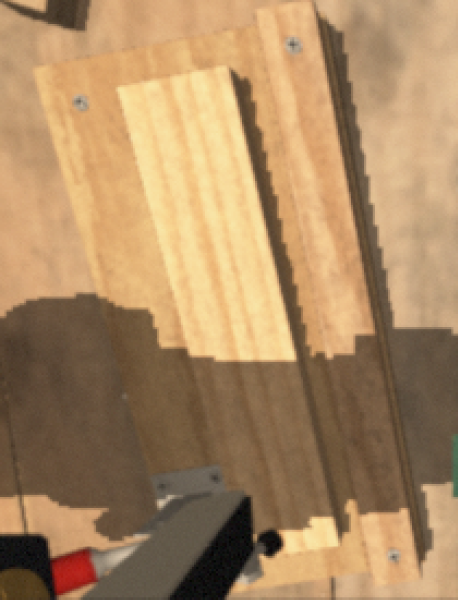

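The crop shows all the corners. I read base FL at (36,68), fence top corners at (257,8), (314,1), (373,583) and (419,577), and strip top corners at (117,87), (229,66) and (340,543).

```bash
python3 - <<'E'
from h import *
p=wrist(); f=lambda L: (np.array(L)+.5)/2.18-.5+np.array([60,0])
jv,r=fit([(p,np.array([[-.063,.15,.018],[.057,.15,.043],[.085,.15,.043],[.057,-.15,.043],[.085,-.15,.043]]),f([(36,68),(257,8),(314,1),(373,583),(419,577)]))],[.6,.04,.15]); print('jig',jv.round(4),r.round(1).tolist())
sv,r=fit([(p,np.array([[-.0275,.125,.04],[.0275,.125,.04],[.0275,-.125,.04]]),f([(117,87),(229,66),(340,543)]))],[.6,.04,.15]); print('strip',sv.round(4),r.round(1).tolist())
c,s=np.cos(jv[2]),np.sin(jv[2]); d=sv[:2]-jv[:2]; print('strip in jig',c*d[0]+s*d[1],-s*d[0]+c*d[1],sv[2]-jv[2])
print('tip open', rigid([[-.128,-.095,.123],[-.04,-.095,.065],[-.078,-.095,.163]],jv))
for n in('scene','side'):
    q=imaging.camera(n); print(n,proj(q,rigid([[-.063,.15,.018],[.057,.15,.043],[-.128,-.095,.123]],jv)).round(1).tolist())
    print({t:[x['rect'] for x in spotter.recognise(q,t)[:1]] for t in('lever_tip','glue')})
E
```

```text
jig [0.615  0.0226 0.1573] [[-1.1, -0.0], [-0.4, -0.3], [1.1, -2.0], [-0.3, 5.5], [0.9, 5.1]]
strip [0.628  0.029  0.1774] [[-0.3, -0.0], [0.1, -0.8], [0.2, 2.4]]
strip in jig 0.013884965249583095 0.0043513750929899935 0.020150674646127437
tip open [[ 0.5034342  -0.09130945  0.123     ]
 [ 0.59034819 -0.07752692  0.065     ]
 [ 0.55281715 -0.08347847  0.163     ]]
scene [[234.3, 242.2], [207.0, 229.2], [273.3, 189.5]]
{'lever_tip': [[238.3, 184.8, 274.2, 200.5]], 'glue': [[248.4, 156.5, 254.1, 189.3]]}
side [[270.7, 267.1], [228.3, 264.6], [277.0, 189.7]]
{'lever_tip': [[231.7, 190.2, 277.8, 210.8]], 'glue': [[217.7, 171.1, 233.5, 205.7]]}
```

>>> carry_out([
  [1, [15, -40, 0], [0, 0, 0.12]],
  [1, [30, -80, 0], [0, 0, 0.24]],
  [1, [45, -120, 0], [0, 0, 0.36]],
  [1, [55, -160, 0], [0, 0, 0.48]],
  [1, [55, -160, 0], [0, 0, 0.6]],
  [1, [55, -160, 0], [0, 0, 0.72]],
  [1, [55, -160, 0], [0, 0, 0.84]],
  [1, [55, -160, 0], [0, 0, 0.96]],
  [1, [55, -160, 0], [0, 0, 1.08]],
  [1, [55, -160, 0], [0, 0, 1.2]],
])

```text
clock: 1.78
ee_pos: [0.5651, 0.0551, 0.2189]
orientation: [0.983, 0.182, 0.0, -0.0]
ft_force: [0.1, -0.0, -1.1]
grip_width: 1.002
gripper_force: 0.0
```

>>> carry_out([
  [1, [0, 0, 0], [0, 0, 0.12]],
  [1, [0, 0, 0], [0, 0, 0.213]],
  [1, [0, 0, 0], [0, 0, 0.213]],
  [1, [0, 0, 0], [0, 0, 0.213]],
])

```text
clock: 2.12
ee_pos: [0.565, 0.0552, 0.2187]
orientation: [0.997, 0.081, 0.0, 0.0]
ft_force: [-0.0, -0.2, -0.5]
grip_width: 0.996
gripper_force: 0.0
```

```bash
python3 - <<'E'
from h import *
s=bot.sense(); R=Ro.from_quat(s['orientation']).as_matrix(); print(s['clock'],s['ee_pos'],R.round(3).tolist(),s['joints'],s['ft_force'])
p=wrist(); save(p,'w2.png')
E
```

```text
2.1167 [0.56502178 0.0552335  0.2186544 ] [[0.987, 0.161, 0.0], [0.161, -0.987, -0.0], [0.0, 0.0, -1.0]] [-0.47044355  0.43093597  0.38463832  1.98185509 -0.22680479  0.76977052
 -1.36332036] [-0.03343172 -0.16282641 -0.50706793]
```

View pics/w2.png

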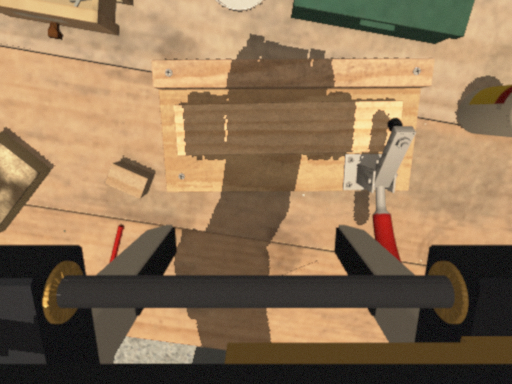

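The wrist picture now shows the whole jig: fence top corners near (153,61) and (433,60), base front corners near (167,191) and (410,192), and the lever at (385,200). I'll zoom for accurate corners.

```bash
python3 - <<'E'
import cv2
a=cv2.imread('pics/w2.png')[50:260,145:445]
a=cv2.resize(a,None,fx=2.6,fy=2.6,interpolation=3)
a=cv2.LUT(a,(255*((__import__('numpy').arange(256)/255.)**.6)).astype('uint8')); cv2.imwrite('pics/w3.png',a)
E
```

```text
(no output)
```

View pics/w3.png

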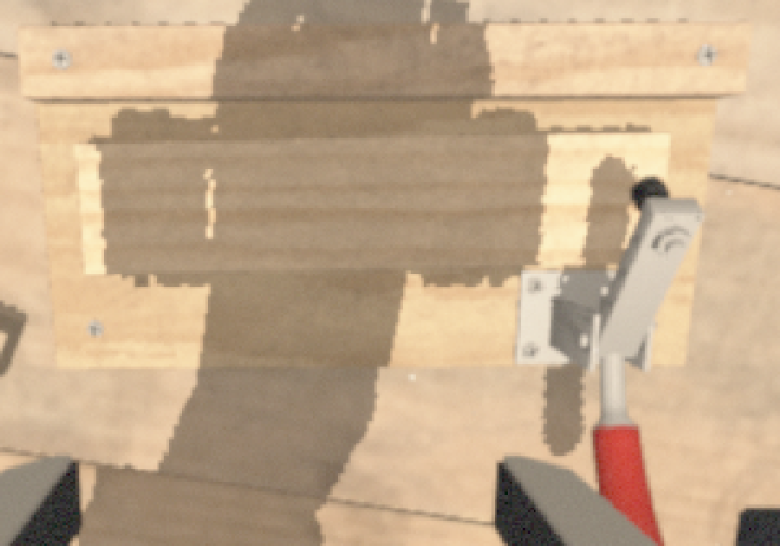

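The zoom gives fence top corners at (19,28), (749,24), (27,99) and (745,94), and base front corners at (55,367) and (685,367). The strip top corners are at (76,146), (85,274) and (668,131).

```bash
python3 - <<'E'
from h import *
p=wrist(); f=lambda L: (np.array(L)+.5)/2.6-.5+np.array([145,50])
jv,r=fit([(p,np.array([[.085,.15,.043],[.085,-.15,.043],[.057,.15,.043],[.057,-.15,.043],[-.063,.15,.018],[-.063,-.15,.018]]),f([(19,28),(749,24),(27,99),(745,94),(55,367),(685,367)]))],[.6,.04,.15]); print('jig',jv.round(4),r.round(1).tolist())
sv,r=fit([(p,np.array([[.0275,.125,.04],[-.0275,.125,.04],[.0275,-.125,.04]]),f([(76,146),(85,274),(668,131)]))],[.6,.04,.15]); print('strip',sv.round(4),r.round(1).tolist())
c,s=np.cos(jv[2]),np.sin(jv[2]); d=sv[:2]-jv[:2]; print('strip in jig',c*d[0]+s*d[1],-s*d[0]+c*d[1],sv[2]-jv[2])
T=bot.sense(); d=np.array(T['ee_pos'])[:2]-jv[:2]; print('tcp in jig',c*d[0]+s*d[1],-s*d[0]+c*d[1])
R=Ro.from_quat(T['orientation']).as_matrix(); print('tool yaw',np.arctan2(R[1,0],R[0,0])-jv[2])
print('front edge dist to tip',)
E
```

```text
jig [0.6136 0.0241 0.1656] [[-4.1, -1.0], [4.5, -0.8], [-4.7, 0.2], [2.2, 0.8], [0.0, 1.4], [0.1, 0.4]]
strip [0.627  0.0292 0.1825] [[-1.1, -0.6], [-0.2, 0.9], [2.3, 0.0]]
strip in jig 0.014082875804943879 0.0027434824551449567 0.016900318180705365
tcp in jig -0.042816188005096956 0.03852635510994592
tool yaw -0.004635886982619769
front edge dist to tip
```

>>> carry_out([
  [1, [0, 0, 40], [0, 0, -0.003]],
  [1, [0, 0, 80], [0, 0, -0.003]],
  [1, [0, 0, 120], [0, 0, -0.003]],
  [1, [0, 0, 150], [0, 0, -0.003]],
  [1, [0, 0, 175], [0, 0, -0.003]],
  [1, [0, 0, 188], [0, 0, -0.003]],
  [1, [0, 0, 192], [0, 0, -0.003]],
  [1, [0, 0, 192], [0, 0, -0.003]],
  [1, [0, 0, 192], [0, 0, -0.003]],
])

```text
clock: 2.97
ee_pos: [0.5654, 0.0548, 0.0272]
orientation: [0.997, 0.081, 0.0, -0.0]
ft_force: [-1.3, -0.0, 0.1]
grip_width: 1.002
gripper_force: 0.0
```

>>> carry_out([
  [1, [4, 0, 0], [0, 0, 0]],
  [1, [8, 0, 0], [0, 0, 0]],
  [1, [12, 0, 0], [0, 0, 0]],
  [1, [16, 0, 0], [0, 0, 0]],
  [1, [20, 0, 0], [0, 0, 0]],
  [1, [22, 0, 0], [0, 0, 0]],
  [1, [24, 0, 0], [0, 0, 0]],
  [1, [26, 0, 0], [0, 0, 0]],
  [1, [28, 0, 0], [0, 0, 0]],
  [1, [30, 0, 0], [0, 0, 0]],
])

```text
clock: 3.8
ee_pos: [0.5947, 0.0597, 0.0265]
orientation: [0.997, 0.08, -0.0, 0.0]
ft_force: [-1.2, -0.7, -0.3]
grip_width: 1.002
gripper_force: 0.4
```

>>> carry_out([
  [1, [1, 0, 0], [0, 0, 0]],
  [1, [2, 0, 0], [0, 0, 0]],
  [1, [3, 0, 0], [0, 0, 0]],
  [1, [4, 0, 0], [0, 0, 0]],
  [1, [5, 0, 0], [0, 0, 0]],
  [1, [5, 0, 0], [0, 0, 0]],
])

```text
clock: 4.3
ee_pos: [0.6, 0.0607, 0.0266]
orientation: [0.997, 0.08, 0.0, 0.0]
ft_force: [0.6, -0.3, -0.7]
grip_width: 1.003
gripper_force: 0.0
```

>>> carry_out([
  [1, [1, 0, 0], [0, 0, 0]],
  [1, [2, 0, 0], [0, 0, 0]],
  [1, [2, 0, 0], [0, 0, 0]],
])

```text
clock: 4.55
ee_pos: [0.6002, 0.0607, 0.0266]
orientation: [0.997, 0.08, -0.001, -0.0]
ft_force: [-5.3, -1.5, 4.3]
grip_width: 0.998
gripper_force: 2.6
```

>>> carry_out([
  [1, [1, 0, 0], [0, 0, 0]],
  [1, [2, 0, 0], [0, 0, 0]],
  [1, [2, 0, 0], [0, 0, 0]],
  [1, [2, 0, 0], [0, 0, 0]],
])

```text
clock: 4.88
ee_pos: [0.6002, 0.0607, 0.0265]
orientation: [0.997, 0.08, -0.003, -0.0]
ft_force: [-9.9, -3.0, 8.6]
grip_width: 0.997
gripper_force: 5.0
```

```bash
python3 - <<'E'
from h import *
s=bot.sense(); print(s['ee_pos'],s['ft_force'],s['ft_torque'])
p=wrist(); a=cv2.resize(p['color'][:,:,::-1],(800,600),interpolation=3); a=cv2.LUT(a,(255*((np.arange(256)/255.)**.6)).astype('uint8')); cv2.imwrite('pics/w4.png',a)
E
```

```text
[0.60021824 0.06068219 0.0265183 ] [-9.90604093 -2.99560543  8.56467604] [-0.19602015  2.28359446  0.11118425]
```

View pics/w4.png

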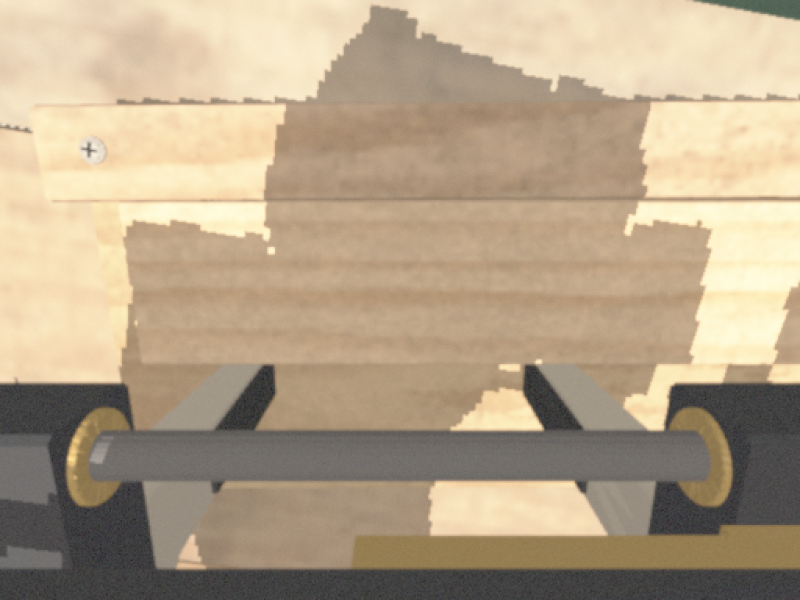

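The strip edge runs along the fence front line, from (52,201) to (800,197), with no visible gap. I'll retract, close the gripper and go to the robot side of the lever tip.

>>> carry_out([
  [1, [-10, 0, 0], [0, 0, 0]],
  [1, [-30, 0, 0], [0, 0, 0]],
  [1, [-30, 0, 0], [0, 0, 0]],
  [1, [-30, 0, -40], [0, 0, 0]],
  [1, [-30, 0, -80], [0, 0, 0]],
  [1, [-30, 0, -120], [0, 0, 0]],
  [1, [-30, 0, -160], [0, 0, 0]],
  [1, [-30, 0, -190], [0, 0, 0]],
  [1, [-30, 0, -190], [0, 0, 0]],
])

```text
clock: 5.68
ee_pos: [0.5773, 0.0564, 0.2229]
orientation: [0.997, 0.08, 0.005, -0.001]
ft_force: [2.1, 0.8, 0.5]
grip_width: 0.999
gripper_force: 0.0
```

>>> carry_out([
  [0, [-25, 25, 0], [0, 0, 0]],
  [0, [-50, 50, 0], [0, 0, 0]],
  [0, [-75, 75, 0], [0, 0, 0]],
  [0, [-100, 100, 0], [0, 0, 0]],
  [0, [-125, 125, 0], [0, 0, 0]],
  [0, [-136, 134, 0], [0, 0, 0]],
  [0, [-136, 134, 0], [0, 0, 0]],
  [0, [-136, 134, 0], [0, 0, 0]],
])

```text
clock: 6.35
ee_pos: [0.4615, -0.0977, 0.2168]
orientation: [0.997, 0.08, 0.001, -0.0]
ft_force: [1.0, 0.7, -0.7]
grip_width: 0.478
gripper_force: 0.0
```

```bash
python3 - <<'E'
from h import *
s=bot.sense(); print(s['clock'],s['ee_pos'],s['ft_force'],s['grip_width'],s['joints'])
jv=np.array([.614,.0237,.163]);c,sn=np.cos(jv[2]),np.sin(jv[2]); d=np.array(s['ee_pos'])[:2]-jv[:2]; print('tcp in jig',c*d[0]+sn*d[1],-sn*d[0]+c*d[1])
p=wrist()
a=cv2.resize(p['color'][:,:,::-1],(800,600),interpolation=3)
for q in proj(p,rigid([[-.128,-.095,.123],[.0015,.125,.04],[.0015,-.125,.04],[.057,.15,.043]],jv)): cv2.circle(a,tuple((q*800/512).astype(int)),3,(0,255,0),-1)
cv2.imwrite('pics/w5.png',a)
E
```

```text
6.35 [ 0.46154537 -0.09774656  0.21675581] [ 1.01402614  0.70399491 -0.65383674] 0.4778544340345501 [-0.23307608  0.3186227   0.41977306  2.18431915 -0.2066428   0.67398271
 -1.08129203]
tcp in jig -0.17014207691441763 -0.09509655916811453
```

View pics/w5.png

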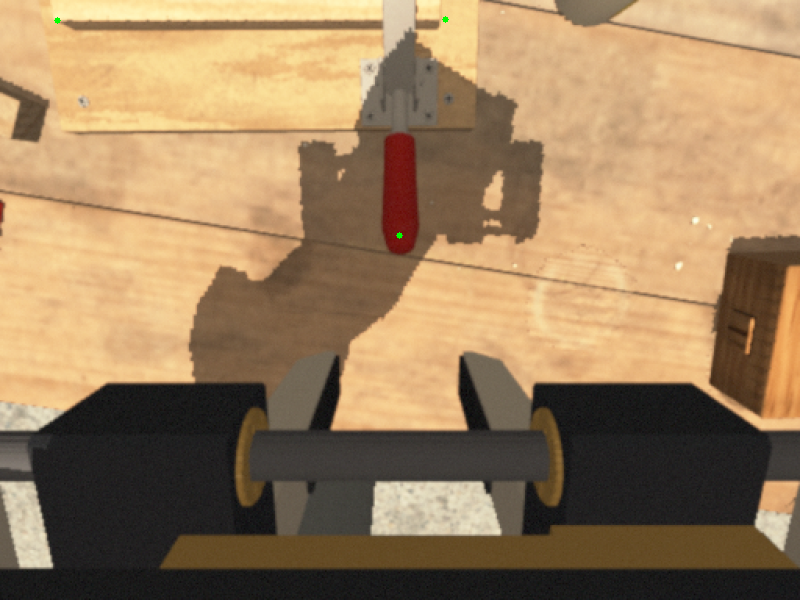

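The overlay hits the grip end at (399,236) and the strip's front edge at (57,20) and (445,19), so the pose estimate is right and the strip is home. Next I descend and push.

>>> carry_out([
  [0, [0, 0, 35], [0, 0, 0]],
  [0, [0, 0, 70], [0, 0, 0]],
  [0, [0, 0, 95], [0, 0, 0]],
  [0, [0, 0, 107], [0, 0, 0]],
  [0, [0, 0, 107], [0, 0, 0]],
  [0, [0, 0, 107], [0, 0, 0]],
])

```text
clock: 6.9
ee_pos: [0.4617, -0.0967, 0.109]
orientation: [0.997, 0.081, -0.001, -0.0]
ft_force: [0.1, -0.0, 0.0]
grip_width: 0.02
gripper_force: 0.0
```

>>> carry_out([
  [0, [5, 0, 0], [0, 0, 0]],
  [0, [10, 0, 0], [0, 0, 0]],
  [0, [15, 0, 0], [0, 0, 0]],
  [0, [19, 0, 0], [0, 0, 0]],
  [0, [22, 0, 0], [0, 0, 0]],
  [0, [25, 0, 0], [0, 0, 0]],
  [0, [28, 0, -2], [0, 0, 0]],
  [0, [31, 0, -5], [0, 0, 0]],
  [0, [34, 0, -8], [0, 0, 0]],
  [0, [34, 0, -8], [0, 0, 0]],
])

```text
clock: 7.73
ee_pos: [0.4914, -0.0925, 0.1175]
orientation: [0.997, 0.08, -0.003, -0.001]
ft_force: [-10.1, -3.1, 5.6]
grip_width: 0.005
gripper_force: 4.6
```

>>> carry_out([
  [0, [3, 0, -3], [0, 0, 0]],
  [0, [6, 0, -6], [0, 0, 0]],
  [0, [9, 0, -8], [0, 0, 0]],
  [0, [12, 0, -10], [0, 0, 0]],
  [0, [15, 0, -12], [0, 0, 0]],
  [0, [18, 0, -14], [0, 0, 0]],
  [0, [21, 0, -16], [0, 0, 0]],
  [0, [24, 0, -17], [0, 0, 0]],
  [0, [26, 0, -18], [0, 0, 0]],
  [0, [26, 0, -18], [0, 0, 0]],
])

```text
clock: 8.57
ee_pos: [0.5214, -0.0878, 0.1358]
orientation: [0.997, 0.081, 0.001, 0.0]
ft_force: [0.2, -0.7, 0.1]
grip_width: 0.005
gripper_force: 0.0
```

Force dropped to zero, so the lever has snapped. I'll back off, rise and verify.

>>> carry_out([
  [0, [-20, 0, 0], [0, 0, 0]],
  [0, [-50, 0, 0], [0, 0, 0]],
  [0, [-50, 0, -40], [0, 0, 0]],
  [0, [-50, 0, -80], [0, 0, 0]],
  [0, [-50, 0, -100], [0, 0, 0]],
  [0, [-50, 0, -100], [0, 0, 0]],
  [0, [-50, 0, -100], [0, 0, 0]],
])

```text
clock: 9.15
ee_pos: [0.4718, -0.0957, 0.2365]
orientation: [0.997, 0.081, 0.002, -0.0]
ft_force: [-0.3, -0.0, -0.7]
grip_width: 0.004
gripper_force: 0.0
```

```bash
python3 - <<'E'
from h import *
s=bot.sense(); print(s['clock'],s['ee_pos'],s['ft_force'])
jv=np.array([.614,.0237,.163]); P=[]
for n in('wrist','side'):
    p=wrist() if n=='wrist' else imaging.camera(n)
    a=p['color'][:,:,::-1].copy(); k=1.5625
    if n=='side': a=a[160:300,190:300]; k=4
    o=np.array([190,160]) if n=='side' else 0
    a=cv2.resize(a,None,fx=k,fy=k,interpolation=3)
    for q in proj(p,rigid([[-.078,-.095,.163],[.002,.125,.04],[.057,.125,.04]],jv)): cv2.circle(a,tuple(((q-o)*k).astype(int)),2,(0,255,0),-1)
    P.append(a[:560,:440] if n=='side' else cv2.resize(a[:400],(360,560)) if 0 else a)
cv2.imwrite('pics/s6.png',P[1]); cv2.imwrite('pics/w6.png',P[0])
E
```

```text
9.15 [ 0.47180738 -0.09572305  0.2365342 ] [-0.26651896 -0.01556949 -0.7362635 ]
```

View pics/s6.png

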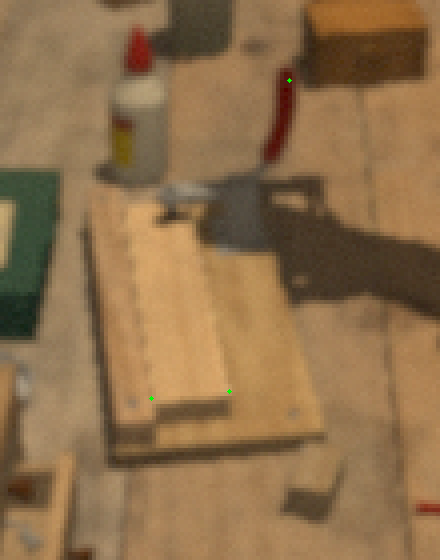

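View pics/w6.png

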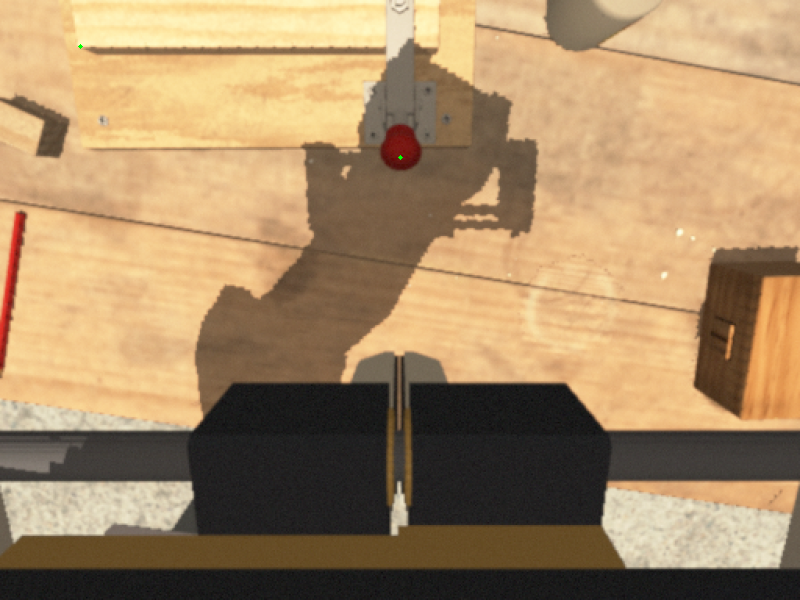

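The grip end lies at its predicted shut position, (289,80) in the side view and (400,157) in the wrist view. The strip is flush, and the robot is clear. That makes 10 pictures viewed, so I'm handing in.

```bash
python3 -c "
from bench import bot
print(bot.sign_off())"
```

```text
the job is handed in; nothing more can be done
None
```

I pushed the strip flush along the fence and snapped the red lever shut on it. The last pictures show both in place with the robot clear, and I handed the job in at about 9 s; no verdict came back.

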